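Test the broad treadle of the shear

TASK

The two foot pedals of a sheet-metal shear are bolted down on the bench after an overhaul, one with a broad tread and one with a narrow tread. With the gripper's fingers press the broad treadle right down to its stop, hold it down for about one second, then let it come all the way back up. Leave the narrow pedal unpressed.

Things in the scene. Friction and masses are not known exactly. Their poses are not given: they have to be found in the camera images.
- broad_unit: fixed unit of the broad treadle: grey base plate 220 x 106 x 8 mm, two hinge cheeks 76 mm high at its back. Origin: centre of the plate's underside. x runs from the tread (-x end, nearer the robot) to the hinge (axis along y at x = +75 mm, 60 mm high), z up. A crank over the hinge reaches 115 mm. Place, yaw (within 0.45 rad) and side (left or right of the narrow pedal) vary.
- broad_treadle (a joint): angle of the broad treadle in rad: 0 = up at rest, 0.30 = down on its stop. A spring holds it up and returns it when let go; pressing at the pad's centre takes about 5 N at the start and 13 N near the stop; the pad's centre sinks 40 mm over the full stroke and hardly shifts sideways.
- broad_treadle_pad (a point): centre of the top of the broad treadle's ribbed black rubber tread, 64 mm long (unit's x) by 76 mm wide (y), 135 mm from the hinge; moves with the treadle: 92 mm above the bench at rest, 52 mm on the stop. The tread slopes up 0.15 rad towards the robot at rest and down 0.15 rad on the stop.
- narrow_pedal (a joint): angle of the other pedal in rad, same build but with a tread only 34 mm wide on a base plate 64 mm wide; 0 = up at rest, 0.30 = fully down. To be left unpressed.

How it is judged:
By the outcome, as a careful person would: the job done as asked, in the order asked, and still so for the second after the job is handed in, with the robot touching nothing.
It also fails if it takes over 29 s, if anything falls off the work surface, if the arm or the gripper's body presses on something with over 40 N, if the wrist force passes 120 N, or if a joint passes its speed limit or range.

ROBOT

A 7-joint arm with a two-finger parallel gripper is mounted at the origin on a cart in front of the work surface, level with it; the furniture and walls round the work are solid. World frame = base frame: x ahead of the robot, y to its left, z up, the work surface at z = 0. Lengths are in mm, angles in rad, forces in N, time in s.
With the tool pointing down it reaches from about 400 to 875 mm from the base axis. Payload 6.5 kg.
Tool frame: the origin (TCP) lies between the finger pads; the fingertips stand 11 mm ahead of it and the grasp point (between the pads) lies 8 mm behind it; z points along the fingers, y is the line along which they close (so a half turn about z gives the same grasp; the last joint's range is limited). The gripper opens to 88 mm and grips with 3 to 60 N. Pads are 18 mm wide; open, the fingers measure 123 mm over their backs; the gripper's body (75 mm by 187 mm) begins 45 mm behind the grasp point.
Start: joints at [1.248, 0.536, -0.004, 1.538, 0.003, 1.067, -0.071], TCP at [165.088, -628.678, 249.716] pointing down, gripper open.
Joint ranges: [-2.7, 2.7], [-0.37, 2.16], [-1.27, 1.26], [0.24, 2.4], [-1.31, 4.45], [0.19, 1.91], [-2.76, 2.76]. Speed limits (rad/s): [2.39, 2.39, 3.14, 3.14, 3.14, 3.14, 3.14].

INTERFACE

Orientations are given as a rotation vector (axis times angle).
In Python, from bench import arm gives the robot as it stands.
- The arm moves only by the tool servo_tool, never from a script. Its arguments are lists of equal length, an entry for each row: "turn": the turn, a rotation vector about the tool's x, y, z as a fraction of full scale, a list of three; "offset": the shift along the tool's x, y, z as a fraction of full scale, a list of three; "fingers": the opening, from 0 (shut) to 1 (fully open). In form: {"turn": [[rx, ry, rz], ...], "offset": [[tx, ty, tz], ...], "fingers": [fingers, ...]}. A call has 1 to 12 rows; each row is the pose to reach, as a shift and turn from the pose commanded when the call began, along the tool's axes at that moment; what a row does not reach only later rows make up. Full scale, the value 1, is 120 mm for a shift and 45 degrees for a turn. A row lasts 1/8 s, in which the tool goes at most 62.5 mm and 10.7 degrees, less where a joint would pass 70% of its speed; a pose out of reach is approached as far as the arm can. A call with a number of a shift or a turn outside -1 to 1 is refused whole. A call with a gripper value outside its range is refused whole. The fingers move at their own pace and stop on an object; "grip_force" is the grip in N (left out, the last holds). Time passes only in rows, so rows that repeat a pose let the fingers close. It gives the time, the measured TCP pose, the force, the opening and the grip force at its end, in the units of the state.
- arm.observe(): the state, without advancing time (a new reading comes with each control period).
- arm.read_camera(name): name is "side" or "top"; returns (picture, depth): 384x512x3 uint8, red, green, blue; 384x512 float32, mm along the optical axis (not along the pixel's ray), 0 where there is no reading.
- arm.camera_params(name): a dict with "mtx" (3x3 intrinsics, pixels), "camera_from_world" (4x4, takes a point from world to camera coordinates). Camera axes: x right, y down, z forward; pixel columns grow to the right and rows downward; lengths in mm; the calibration is good to about 2 mm. A picture is of the moment at which its call begins. camera_params takes no time and is no camera call.
- arm.close_job(): hands the job in; it is judged then, once.
The state is a dict: "t": time; "qpos": joint angles; "dq": joint speeds; "effort": joint torques, N m; "ee_pos": TCP position; "eef_rot": TCP orientation; "force": force on the tool from outside, world axes, zero at the start; "torque": the same for the moment, N m; "gripper_width": finger opening in mm; "finger_force": force on a finger pad.
Only numpy, scipy, OpenCV 4.12 (cv2) and the standard library are available. Lean on these libraries where they do the work, as an engineer would, in place of code of your own. Each camera call takes 0.05 s, during which the arm holds its last target. There are 200 camera calls.

## Working session

There is one attempt and no reset: what is moved stays moved. The work goes in short steps, Python scripts to look and compute and a tool call to move; the robot and the scene stay as the last step left them, time stands still between calls to the robot, and variables do not carry over. Pictures are saved under pics/ and viewed, at most 10 in all, crops included, and the job is handed in when it is done.

Besides the shell and the picture viewer there is one more tool, called as name(argument=value, ...), one argument or row to a line, values as JSON. servo_tool: Moves the arm, as the interface text tells. Shift numbers are shares of 120 mm and turn numbers shares of 45 degrees, none past 1 either way. Its arguments: {"type":"object","properties":{"turn":{"type":"array","items":{"type":"array","items":{"type":"number"}}},"offset":{"type":"array","items":{"type":"array","items":{"type":"number"}}},"fingers":{"type":"array","items":{"type":"number"}},"grip_force":{"type":"number"}},"required":["turn","offset","fingers"]}

```bash
mkdir -p pics; python3 - <<'E'
from bench import arm
import cv2,numpy as np
s=arm.observe();print(s)
for n in("top","side"):
    p,d=arm.read_camera(n);np.savez(f"{n}.npz",p=p,d=d);cv2.imwrite(f"pics/{n}.png",p[:,:,::-1])
    c=arm.camera_params(n);print(n,c)
E
```

```text
{'t': 0.0, 'qpos': array([ 1.24779602,  0.53716063, -0.00442209,  1.53884343,  0.00261094,
        1.06730322, -0.07118207]), 'dq': array([-1.64319729e-05, -1.55885653e-03,  1.07155269e-03,  1.74626056e-03,
        1.65147637e-03,  1.33502395e-03, -4.72468887e-04]), 'effort': array([ 2.16284633e-05, -5.70986903e+01,  9.91173685e-01, -2.51616061e+01,
       -5.60934527e-02,  1.79394556e-02,  1.62806314e-04]), 'ee_pos': array([ 164.91559148, -628.12576815,  248.85438897]), 'eef_rot': array([-3.11405795e+00, -4.02185507e-01,  5.65880768e-04]), 'force': array([-0.32379337, -0.49071587, -0.21631457]), 'torque': array([-0.02437042,  0.01895618, -0.03408008]), 'finger_force': 0.0, 'gripper_width': 88.0307396254069}
top {'mtx': array([[444.04404393,   0.        , 262.76385811],
       [  0.        , 444.04404393, 193.15206462],
       [  0.        ,   0.        ,   1.        ]]), 'camera_from_world': array([[ 7.24106518e-05, -9.99737444e-01,  2.29137170e-02,
        -3.42638179e+01],
       [-9.93045035e-01, -2.76963696e-03, -1.17702542e-01,
         5.53513931e+02],
       [ 1.17735101e-01, -2.27458299e-02, -9.92784505e-01,
         1.17547393e+03],
       [ 0.00000000e+00,  0.00000000e+00,  0.00000000e+00,
         1.00000000e+00]])}
side {'mtx': array([[367.82362932,   0.        , 250.59042563],
       [  0.        , 367.82362932, 190.35535359],
       [  0.        ,   0.        ,   1.        ]]), 'camera_from_world': array([[-9.83399266e-01, -1.80929484e-01, -1.37987777e-02,
         5.55415437e+02],
       [-8.08436641e-02,  5.04946274e-01, -8.59356481e-01,
         1.40549006e+02],
       [ 1.62450566e-01, -8.43974989e-01, -5.11190798e-01,
         9.68313820e+02],
       [ 0.00000000e+00,  0.00000000e+00,  0.00000000e+00,
         1.00000000e+00]])}
```

View pics/top.png

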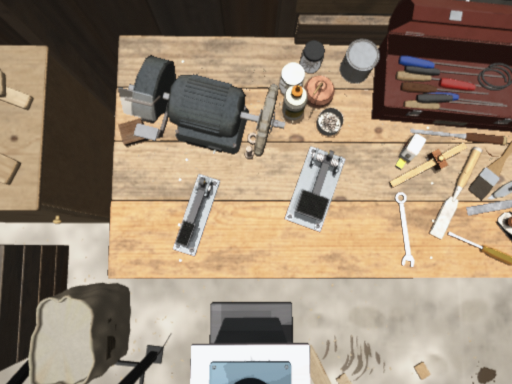

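View pics/side.png

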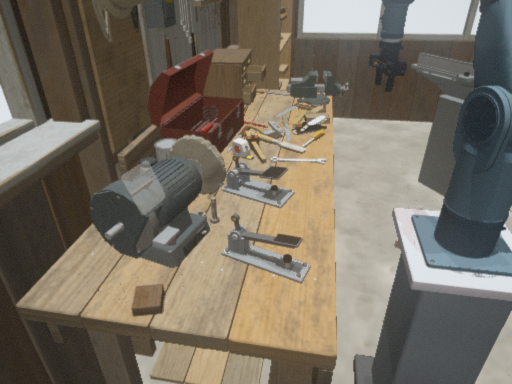

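Top view: the broad tread is the black pad at about (312,205) and the narrow one is at about (187,233). The broad hinge is at about (322,158). The side view shows both treads up.

```bash
cat >h.py <<'E'
import numpy as np,cv2
from bench import arm
from scipy.spatial.transform import Rotation as R
def cast(n,uv,z):
    c=arm.camera_params(n);T=c["camera_from_world"];Rm=T[:3,:3];o=-Rm.T@T[:3,3]
    uv=np.atleast_2d(uv).astype(float);r=np.c_[uv,np.ones(len(uv))]@np.linalg.inv(c["mtx"]).T@Rm
    return o+r*((z-o[2])/r[:,2])[:,None]
def deproj(n,d,m):
    c=arm.camera_params(n);T=c["camera_from_world"];v,u=np.nonzero(m&(d>0))
    p=(np.c_[u,v,np.ones(len(u))]@np.linalg.inv(c["mtx"]).T)*d[v,u][:,None]
    return (p-T[:3,3])@T[:3,:3]
E
python3 - <<'E'
from h import *
f=np.load("top.npz");p,d=f["p"],f["d"]
def blob(m):
    k,l,s,c=cv2.connectedComponentsWithStats(m.astype(np.uint8));i=1+np.argmax(s[1:,4]);return l==i
for nm,(u0,u1,v0,v1) in {"broad":(280,350,140,235),"narrow":(168,225,170,260)}.items():
    roi=np.zeros(d.shape,bool);roi[v0:v1,u0:u1]=1
    dark=blob(roi&(p.max(2)<60)&(np.indices(d.shape)[0]>(185 if nm=="broad" else 215)))
    r=cv2.minAreaRect(np.argwhere(dark)[:,::-1].astype(np.float32));b=cast("top",cv2.boxPoints(r),92)
    print(nm,"pad px",r,"\n",b.round(0),"ctr",b.mean(0).round(1),"sides",np.linalg.norm(b-np.roll(b,1,0),axis=1).round(0))
    P=deproj("top",d,dark);print(" depth pts mean",P.mean(0).round(1),"z pct",np.percentile(P[:,2],[5,50,95]).round(0))
    sat=p.max(2).astype(int)-p.min(2)
    plate=blob(cv2.morphologyEx((roi&(sat<40)).astype(np.uint8),cv2.MORPH_OPEN,np.ones((3,3)))>0)
    r=cv2.minAreaRect(np.argwhere(plate)[:,::-1].astype(np.float32));b=cast("top",cv2.boxPoints(r),8)
    print(" plate",r,"\n",b.round(0),"ctr",b.mean(0).round(1),"sides",np.linalg.norm(b-np.roll(b,1,0),axis=1).round(0))
    e=[b[i]-b[i-1] for i in range(4)];L=max(e,key=np.linalg.norm);L=L*np.sign(L[0]);print(" yaw",np.arctan2(L[1],L[0]))
s=arm.observe();print(R.from_rotvec(s["eef_rot"]).as_matrix().round(3))
E
```

```text
broad pad px ((312.20001220703125, 204.40000915527344), (25.930675506591797, 20.871030807495117), 18.434946060180664) 
 [[ 503. -119.   92.]
 [ 554. -137.   92.]
 [ 533. -201.   92.]
 [ 481. -183.   92.]] ctr [ 517.7 -160.1   92. ] sides [67. 54. 67. 54.]
 depth pts mean [ 517.9 -160.    90.7] z pct [85. 91. 96.]
 plate ((315.0383605957031, 187.23585510253906), (38.630802154541016, 80.31856536865234), 19.5731258392334) 
 [[ 486.  -91.    8.]
 [ 700. -168.    8.]
 [ 663. -271.    8.]
 [ 450. -191.    8.]] ctr [ 574.7 -180.3    8. ] sides [106. 227. 109. 227.]
 yaw -0.34658657984734503
narrow pad px ((185.16439819335938, 233.0616455078125), (9.948498725891113, 21.7696533203125), 20.556045532226562) 
 [[422. 187.  92.]
 [474. 169.  92.]
 [465. 145.  92.]
 [413. 163.  92.]] ctr [443.6 165.8  92. ] sides [25. 55. 26. 55.]
 depth pts mean [443.9 166.2  90.8] z pct [85. 91. 96.]
 plate ((195.87709045410156, 214.28553771972656), (24.196462631225586, 80.47919464111328), 18.996654510498047) 
 [[404. 215.   8.]
 [615. 148.   8.]
 [593.  84.   8.]
 [383. 153.   8.]] ctr [498.6 149.8   8. ] sides [ 66. 221.  68. 221.]
 yaw -0.3107769455579847
[[ 0.967  0.254 -0.001]
 [ 0.254 -0.967  0.001]
 [-0.    -0.002 -1.   ]]
```

The pad centre is about (518,-160,91), which agrees with the plate centre and yaw (-0.33). I'm travelling there at height.

servo_tool(
  turn=[
    [0,0,0],
    [0,0,0],
    [0,0,0],
    [0,0,0],
  ],
  offset=[
    [0.32,-0.25,0],
    [0.64,-0.5,0],
    [0.96,-0.76,0],
    [0.96,-0.76,0],
  ],
  fingers=[0,0,0,0],
)

```text
t: 0.6
ee_pos: [256.6, -507.7, 249.5]
eef_rot: [-3.112, -0.412, -0.002]
force: [-1.3, -0.0, -0.1]
gripper_width: 50.6
finger_force: 0.0
```

servo_tool(
  turn=[
    [0,0,0],
    [0,0,0],
    [0,0,0],
    [0,0,0],
  ],
  offset=[
    [0.32,-0.25,0],
    [0.64,-0.5,0],
    [0.96,-0.76,0],
    [0.96,-0.76,0],
  ],
  fingers=[0,0,0,0],
)

```text
t: 1.1
ee_pos: [343.8, -391.1, 249.6]
eef_rot: [-3.113, -0.411, -0.001]
force: [-0.1, -1.3, 0.8]
gripper_width: 10.0
finger_force: 0.0
```

servo_tool(
  turn=[
    [0,0,0],
    [0,0,0],
    [0,0,0],
    [0,0,0],
  ],
  offset=[
    [0.32,-0.25,0],
    [0.64,-0.5,0],
    [0.96,-0.76,0],
    [0.96,-0.76,0],
  ],
  fingers=[0,0,0,0],
)

```text
t: 1.6
ee_pos: [431.7, -274.3, 249.6]
eef_rot: [-3.114, -0.41, -0.001]
force: [-0.8, -1.2, -0.4]
gripper_width: 0.6
finger_force: 0.0
```

servo_tool(
  turn=[
    [0,0,0.18],
    [0,0,0.36],
    [0,0,0.54],
    [0,0,0.72],
    [0,0,0.74],
    [0,0,0.74],
  ],
  offset=[
    [0.32,-0.25,0],
    [0.64,-0.5,0],
    [0.96,-0.76,0],
    [0.96,-0.76,0],
    [0.96,-0.76,0],
    [0.96,-0.76,0],
  ],
  fingers=[0,0,0,0,0,0],
)

```text
t: 2.35
ee_pos: [517.4, -160.9, 249.6]
eef_rot: [3.099, -0.508, -0.001]
force: [-0.4, 0.1, -0.2]
gripper_width: 0.3
finger_force: 0.0
```

servo_tool(
  turn=[
    [0,0,0],
    [0,0,0],
    [0,0,0],
    [0,0,0],
    [0,0,0],
  ],
  offset=[
    [0,0,0.3],
    [0,0,0.6],
    [0,0,0.85],
    [0,0,1.0],
    [0,0,1.0],
  ],
  fingers=[0,0,0,0,0],
)

```text
t: 2.98
ee_pos: [517.2, -159.3, 128.9]
eef_rot: [-3.1, 0.508, 0.003]
force: [1.1, 0.8, 0.1]
gripper_width: 0.3
finger_force: 0.0
```

```bash
python3 - <<'E'
from h import *
s=arm.observe();print(s["ee_pos"],s["force"])
ims=[]
for n in("top","side"):
    p,d=arm.read_camera(n);c=arm.camera_params(n)
    q=c["mtx"]@(c["camera_from_world"]@np.r_[s["ee_pos"]-[0,0,11],1])[:3];u,v=(q[:2]/q[2]).astype(int);print(n,u,v)
    k=p[max(v-60,0):v+60,max(u-60,0):u+60,::-1];ims.append(cv2.resize(k,(400,400)))
cv2.imwrite("pics/a.png",np.hstack(ims))
E
```

```text
[ 517.24565515 -159.3433354   128.8994917 ] [1.07359283 0.75938987 0.12443293]
top 313 203
side 274 163
```

View pics/a.png

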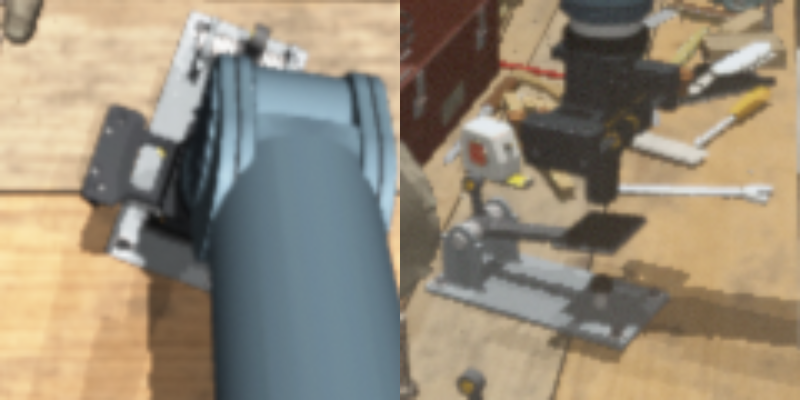

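The right half (side view) shows the closed fingers just above the middle of the broad tread, with the body clear of the hinge. Now I'll press most of the way and read the force.

servo_tool(
  turn=[
    [0,0,0],
    [0,0,0],
    [0,0,0],
    [0,0,0],
    [0,0,0],
    [0,0,0],
  ],
  offset=[
    [0,0,0.1],
    [0,0,0.2],
    [0,0,0.28],
    [0,0,0.36],
    [0,0,0.44],
    [0,0,0.48],
  ],
  fingers=[0,0,0,0,0,0],
)

```text
t: 3.82
ee_pos: [515.6, -157.9, 71.2]
eef_rot: [-3.1, 0.507, 0.009]
force: [-7.4, 2.9, 10.8]
gripper_width: 0.7
finger_force: 6.1
```

servo_tool(
  turn=[
    [0,0,0],
    [0,0,0],
    [0,0,0],
  ],
  offset=[
    [0,0,0.03],
    [0,0,0.06],
    [0,0,0.08],
  ],
  fingers=[0,0,0],
)

```text
t: 4.2
ee_pos: [515.8, -158.0, 62.3]
eef_rot: [-3.1, 0.507, 0.008]
force: [-12.1, 3.5, 27.6]
gripper_width: 0.5
finger_force: 14.7
```

Force has jumped to 28 N, well above the spring's 13 N, so the treadle is on its stop. I'll hold, then release straight up.

servo_tool(
  turn=[
    [0,0,0],
    [0,0,0],
    [0,0,0],
    [0,0,0],
    [0,0,0],
    [0,0,0],
  ],
  offset=[
    [0,0,0],
    [0,0,0],
    [0,0,0],
    [0,0,0],
    [0,0,0],
    [0,0,0],
  ],
  fingers=[0,0,0,0,0,0],
)

```text
t: 4.95
ee_pos: [515.8, -158.0, 62.7]
eef_rot: [-3.1, 0.507, 0.008]
force: [-9.7, 3.7, 18.5]
gripper_width: 0.8
finger_force: 9.4
```

```bash
python3 - <<'E'
from h import *
p,d=arm.read_camera("side")
s=arm.observe();print(s["t"],s["ee_pos"],s["force"])
cv2.imwrite("pics/b.png",cv2.resize(p[130:230,210:330,::-1],(600,500)))
E
```

```text
5.0 [ 515.86246348 -157.95543881   62.66955913] [-9.62886279  2.76106787 18.2181877 ]
```

View pics/b.png

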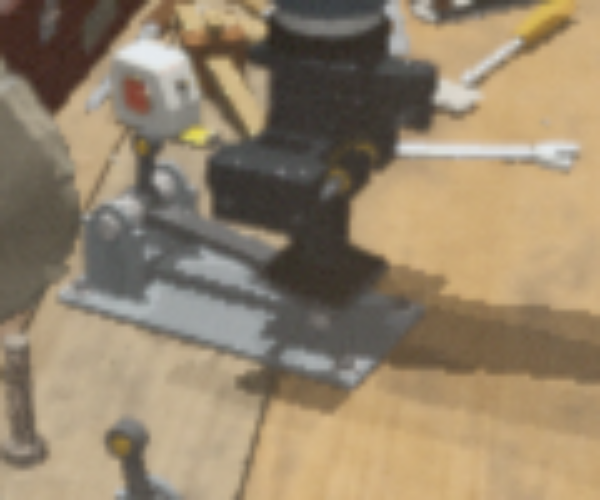

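The tread is down on the stop stub at about (325,300) in the crop, and the narrow pedal is untouched. Releasing now.

servo_tool(
  turn=[
    [0,0,0],
    [0,0,0],
    [0,0,0],
    [0,0,0],
    [0,0,0],
    [0,0,0],
    [0,0,0],
    [0,0,0],
    [0,0,0],
  ],
  offset=[
    [0,0,0],
    [0,0,-0.12],
    [0,0,-0.24],
    [0,0,-0.36],
    [0,0,-0.5],
    [0,0,-0.7],
    [0,0,-0.9],
    [0,0,-1.0],
    [0,0,-1.0],
  ],
  fingers=[0,0,0,0,0,0,0,0,0],
)

```text
t: 6.12
ee_pos: [518.4, -158.9, 182.9]
eef_rot: [3.1, -0.507, 0.001]
force: [-0.3, -0.3, -0.5]
gripper_width: 0.4
finger_force: 0.0
```

servo_tool(
  turn=[
    [0,0,0],
    [0,0,0],
    [0,0,0],
    [0,0,0],
  ],
  offset=[
    [0,0,-0.25],
    [0,0,-0.5],
    [0,0,-0.5],
    [0,0,-0.5],
  ],
  fingers=[0,0,0,0],
)

```text
t: 6.62
ee_pos: [517.3, -158.6, 241.0]
eef_rot: [-3.1, 0.507, 0.004]
force: [0.3, 0.5, -0.4]
gripper_width: 0.4
finger_force: 0.0
```

```bash
python3 - <<'E'
from h import *
p,d=arm.read_camera("side");o=np.load("side.npz")["p"]
s=arm.observe();print(s["t"],s["ee_pos"],s["force"])
f=lambda a:cv2.resize(a[150:280,210:330,::-1],(400,433))
cv2.imwrite("pics/c.png",np.hstack([f(o),f(p)]))
E
```

```text
6.675 [ 517.14803754 -158.56718168  240.89961562] [-0.25859887 -0.00881029 -0.88745916]
```

View pics/c.png

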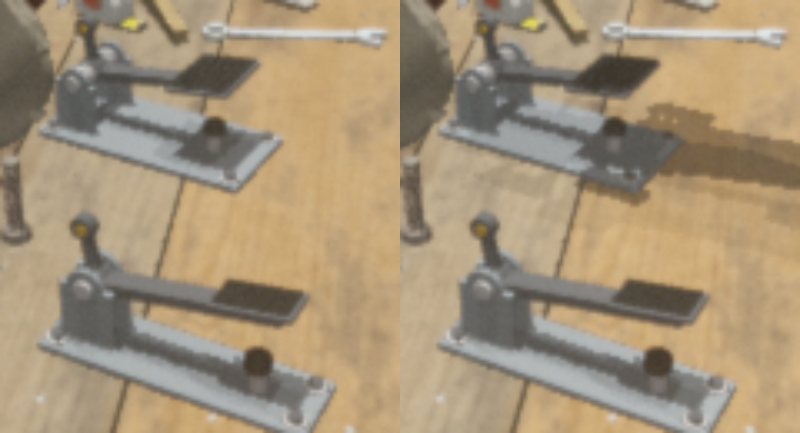

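Before (left) and after (right) match: the broad tread is back up at about (615,75), and the narrow one at about (660,300) hasn't moved.

```bash
python3 -c "
from bench import arm
print(arm.close_job())"
```

```text
the job is handed in; nothing more can be done
None
```

I pressed the broad treadle down to its stop, held it for about one second and let it come fully back up; the narrow pedal was left untouched, and I handed the job in at about 6.7 s.

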